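# Clear the foam carrier aside and pull the stock drawer out to its stop

## Robot

A 7-joint arm with a two-finger parallel gripper is mounted at the origin on the work surface. World frame = base frame: x ahead of the robot, y to its left, z up, the work surface at z = 0. Lengths are in m, angles in rad, forces in N, time in s.
With the tool pointing down it reaches from about 0.425 to 1.025 m from the base axis. Payload 3.6 kg.
Tool frame: the origin (TCP) lies midway between the tips of the shut fingers; the grasp point (between the pads) lies 19 mm behind it; z points along the fingers, y is the line along which they close (so a half turn about z gives the same grasp; the last joint's range is limited). The gripper opens to 85 mm and grips with 20 to 120 N. Pads are 22 mm wide; open, the fingers measure 114 mm over their backs; the gripper's body (76 mm by 85 mm) begins 54 mm behind the grasp point. The pads swing forward as they close: fully open they stand 13 mm farther back than shut.
Start: joints at [1.147, 0.591, 0.048, 1.609, -0.033, 0.943, -0.034], TCP at [0.235, -0.686, 0.231] pointing down, gripper open.
Joint ranges: [-2.69, 2.69], [-0.47, 2.24], [-1.27, 1.36], [0.19, 2.51], [-1.53, 4.68], [0.08, 2.07], [-3.09, 3.09]. Speed limits (rad/s): [2.57, 2.57, 3.14, 3.14, 3.14, 3.14, 3.14].

## Interface

Orientations are given as a rotation vector (axis times angle).
In Python, from workcell import r gives the robot as it stands.
- The arm moves only by the tool carry_out, never from a script. Its arguments are lists of equal length, an entry for each row: "offset": the shift along the tool's x, y, z in cm, a list of three; "yaw": the turn about the tool's z in degrees; "gripper": the gripper command: -1 is shut, 1 is fully open, values between are in proportion. In form: {"offset": [[dx, dy, dz], ...], "yaw": [yaw, ...], "gripper": [gripper, ...]}. A call has 1 to 10 rows; each row is the pose to reach, as a shift and turn from the pose commanded when the call began, along the tool's axes at that moment; what a row does not reach only later rows make up. A row lasts 1/10 s, in which the tool goes at most 50 mm and 8.59 degrees, less where a joint would pass 70% of its speed; a pose out of reach is approached as far as the arm can. A call with a gripper value outside its range is refused whole. The fingers move at their own pace and stop on an object; "grip_force" is the grip in N (left out, the last holds). Time passes only in rows, so rows that repeat a pose let the fingers close. It gives the time, the measured TCP pose, the force, the opening and the grip force at its end, in the units of the state.
- r.observe(): the state, without advancing time (a new reading comes with each control period).
- r.camera(name): name is "scene" or "top"; returns a dict with "image" (480x640x3 uint8, blue, green, red), "fov_y" (degrees; the focal length in pixels is half the picture's height over the tangent of half this angle, whatever the lens; pixels are square), "cx", "cy" (the principal point, pixels), "k1" (the pictures are not rectified: a ray, as slopes to the right and down, at radius r is drawn at 1 + k1 r^2 times it, then the intrinsics apply), "world_from_camera" (4x4, takes a point from camera to world coordinates). Camera axes: x right, y down, z forward; pixel columns grow to the right and rows downward; lengths in m; the calibration is good to about 2 mm. A picture is of the moment at which its call begins. There is no depth.
- r.close_job(): hands the job in; it is judged then, once.
Trained networks look in the newest picture that a camera, given by its name, has taken for a name from the list of things; names that differ only in an ending like _2 or _b are one class to them, and where a whole thing is asked for, a point or a joint stands for the part that bears it (a point fixed in the world has none). Each returns a list of dicts, best first, with "confidence" (0 to 1); they miss things now and then, are a little off and sometimes report something else, mostly with a low value. They report only what shows in the picture. A call takes as long as a camera call.
- r.outline_of(target, camera): "pixels" (480x640 bool, what is visible of it) and "location" ([column, row] in pixels, amid what is visible of it).
The state is a dict: "time_s": time; "joint_pos": joint angles; "joint_velocities": joint speeds; "joint_efforts": joint torques, N m; "position": TCP position; "orientation": TCP orientation; "force": force on the tool from outside, world axes, zero at the start; "torque": the same for the moment, N m; "gripper_width": finger opening in m; "gripper_force": force on a finger pad.
Only numpy, scipy, OpenCV 4.12 (cv2) and the standard library are available. Lean on these libraries where they do the work, as an engineer would, in place of code of your own. Each camera call takes 0.05 s, during which the arm holds its last target. There are 200 camera calls.

## Task

The foam carrier of sensor cores stands in the way of the stock drawer. First, with the drawer still shut, slide the carrier along the bench, without lifting or tipping it, until it lies wholly on the dark mat beside it; then pull the drawer all the way out to its stop and leave it there. Do not disturb the carton, the bottle or the parts bin.

Things in the scene. Friction and masses are not known exactly. Their poses are not given: they have to be found in the camera images.
- cabinet: Grey steel bench cabinet, fixed, 220 x 220 mm, 100 mm high, with one drawer. Origin: on the bench under the middle of the shut drawer's outer face. Its x axis points to the back, away from the drawer front, and its y axis along the front; the drawer slides out along its -x. The drawer front is 214 mm wide; the drawer clears the bench by 16 mm.
- drawer_handle (a point): Middle of the handle's bar on the drawer (moves with the drawer), 84 mm above the bench. The handle is a steel bow: a straight round bar 12 mm thick and 130 mm long, parallel to the cabinet's y axis, joined to the drawer front by a 12 mm leg at each end. Bar centre line 50 mm out from the drawer front (44 mm free gap behind it); nothing above or below it. Axes as the cabinet's.
- drawer (a joint): Drawer extension in m: 0 shut, 0.140 at its stop; it starts up to 10 mm ajar. It runs with about 2 N of friction and stays where it is left.
- carrier: Loose white foam block, 90 mm (its x) by 140 mm (its y), 36 mm high, with 15 copper and steel sensor cores fixed in its top in 3 rows of 5 along y, reaching 62 mm above the bench; about 0.45 kg. Origin: centre of its underside. It starts on the bench in front of the drawer, its long side roughly parallel to the drawer front, and slides when pushed with a few newtons.
- mat: Dark rubber mat, 240 mm (its x) by 220 mm (its y), about 1 mm thick and lying flush so that nothing catches on its edge. Origin: its centre. It lies beside the carrier, to the left or to the right, its axes about parallel to the cabinet's.
- carton: Bystander: closed cardboard box, 130 (x) x 110 (y) x 80 mm high, standing on the other side of the carrier from the mat. Origin: centre of its underside.
- bottle: Bystander: white plastic bottle, 60 mm diameter, 150 mm high, standing beside the cabinet. Origin: centre of its underside.
- bin: Bystander: black open parts bin, 80 x 80 x 55 mm high, standing on the other side of the cabinet. Origin: centre of its underside.

How it is judged:
By the outcome, as a careful person would: the job done as asked, in the order asked, and still so for the second after the job is handed in, with the robot touching nothing.
It also fails if it takes over 48 s, if anything falls off the work surface, if the arm or the gripper's body presses on something with over 40 N, if the wrist force passes 120 N, or if a joint passes its speed limit or range.

## Working session

There is one attempt and no reset: what is moved stays moved. The work goes in short steps, Python scripts to look and compute and a tool call to move; the robot and the scene stay as the last step left them, time stands still between calls to the robot, and variables do not carry over. Pictures are saved under pics/ and viewed, at most 10 in all, crops included, and the job is handed in when it is done.

Besides the shell and the picture viewer there is one more tool, called in YAML: its name, and indented under it one key for each argument. carry_out: Moves the arm, as the interface text tells. Its arguments: {"type":"object","properties":{"offset":{"type":"array","items":{"type":"array","items":{"type":"number"}}},"yaw":{"type":"array","items":{"type":"number"}},"gripper":{"type":"array","items":{"type":"number"}},"grip_force":{"type":"number"}},"required":["offset","yaw","gripper"]}

```bash
mkdir -p pics; cat > h.py <<'E'
import numpy as np,cv2
from workcell import r
def cam(n):
    c=r.camera(n); f=240/np.tan(np.radians(c["fov_y"])/2)
    c["K"]=np.array([[f,0,c["cx"]],[0,f,c["cy"]],[0,0,1]]); c["d"]=np.array([c["k1"],0,0,0,0.]); return c
def world(c,px,z):
    p=cv2.undistortPoints(np.array(px,float).reshape(-1,1,2),c["K"],c["d"]).reshape(-1,2)
    T=np.array(c["world_from_camera"]); d=np.c_[p,np.ones(len(p))]@T[:3,:3].T; o=T[:3,3]
    return o+d*((z-o[2])/d[:,2])[:,None]
def proj(c,P):
    T=np.linalg.inv(np.array(c["world_from_camera"]))
    return cv2.projectPoints(np.array(P,float).reshape(-1,1,3),cv2.Rodrigues(T[:3,:3])[0],T[:3,3],c["K"],c["d"])[0].reshape(-1,2)
E
python3 - <<'E'
from h import *
s=r.observe();print(s["position"],s["orientation"],s["force"])
for n in("top","scene"):
    c=cam(n);cv2.imwrite(f"pics/{n}0.png",c["image"]);print(n,np.round(c["world_from_camera"],3).tolist(),c["fov_y"],c["k1"])
    for t,z in(("cabinet",.1),("drawer_handle",.084),("carrier",.036),("mat",0),("carton",.08),("bottle",.15),("bin",.055)):
        for o in r.outline_of(t,n)[:2]:
            m=o["pixels"].astype(np.uint8);ys,xs=np.where(m)
            if len(xs)<5: continue
            q=cv2.boxPoints(cv2.minAreaRect(np.c_[xs,ys].astype(np.float32)))
            print(t,round(o["confidence"],2),np.round(o["location"]),"box",world(c,q,z)[:,:2].round(3).tolist())
E
```

```text
[ 0.23519556 -0.68489639  0.23013504] [-3.09652339e+00 -5.16981778e-01  7.85429124e-04] [ 0.2638506  -0.56085547 -0.22231001]
top [[-0.021, -0.993, 0.114, 0.53], [-1.0, 0.022, 0.01, 0.011], [-0.012, -0.114, -0.993, 1.257], [0.0, 0.0, 0.0, 1.0]] 45.08240446706861 -0.07766523599463918
cabinet 0.8 [326. 189.] box [[0.888, 0.142], [0.909, -0.081], [0.628, -0.103], [0.608, 0.113]]
cabinet 0.34 [333. 237.] box [[0.68, 0.117], [0.699, -0.095], [0.626, -0.101], [0.607, 0.109]]
drawer_handle 0.73 [332. 241.] box [[0.684, 0.118], [0.704, -0.098], [0.629, -0.104], [0.609, 0.111]]
carrier 0.96 [335. 309.] box [[0.49, 0.081], [0.581, 0.075], [0.572, -0.065], [0.481, -0.059]]
mat 0.83 [456. 293.] box [[0.658, -0.134], [0.696, -0.357], [0.456, -0.391], [0.42, -0.171]]
carton 0.9 [222. 318.] box [[0.575, 0.305], [0.589, 0.181], [0.457, 0.164], [0.443, 0.287]]
bottle 0.76 [411. 212.] box [[0.712, -0.102], [0.76, -0.153], [0.72, -0.19], [0.672, -0.14]]
bin 0.9 [247. 229.] box [[0.739, 0.236], [0.758, 0.154], [0.673, 0.133], [0.654, 0.215]]
scene [[0.451, 0.748, -0.486, 1.159], [0.893, -0.385, 0.235, -
[... 152 characters left out ...]
91, 0.145], [0.911, 0.137], [0.936, -0.097]]
drawer_handle 0.88 [303. 239.] box [[0.628, -0.1], [0.602, 0.123], [0.671, 0.117], [0.692, -0.099]]
carrier 0.89 [284. 222.] box [[0.475, -0.062], [0.477, 0.085], [0.594, 0.065], [0.589, -0.074]]
mat 0.58 [177. 288.] box [[0.456, -0.397], [0.412, -0.158], [0.662, -0.14], [0.691, -0.357]]
carton 0.57 [372. 174.] box [[0.473, 0.137], [0.41, 0.289], [0.602, 0.3], [0.651, 0.159]]
bottle 0.68 [250. 319.] box [[0.713, -0.188], [0.724, -0.133], [0.826, -0.154], [0.815, -0.206]]
bottle 0.57 [374. 175.] box [[0.53, 0.109], [0.472, 0.242], [0.647, 0.255], [0.691, 0.13]]
bin 0.63 [394. 250.] box [[0.678, 0.14], [0.656, 0.227], [0.758, 0.229], [0.776, 0.146]]
```

View pics/top0.png

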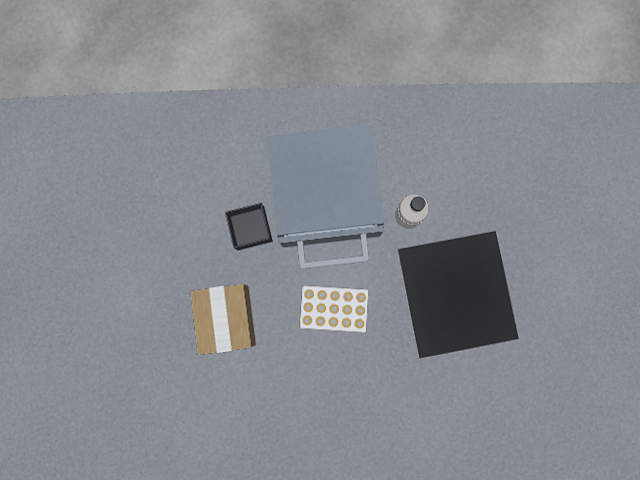

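View pics/scene0.png

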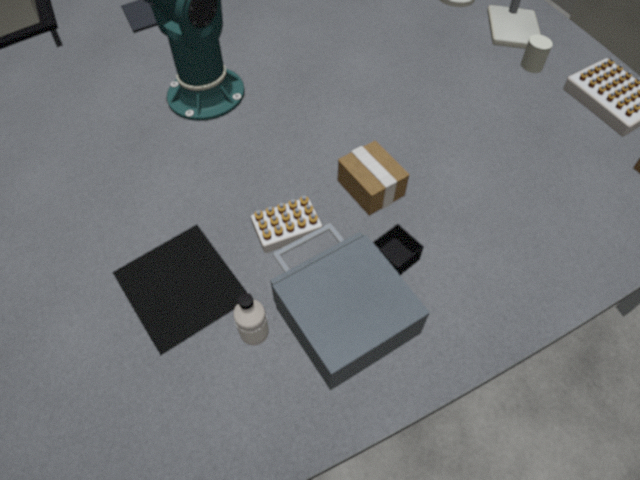

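The top view shows the carrier at (335,309), the handle bar at about (300–368, 264), the mat to the right at (457,294) and the carton to the left. The scene view agrees, apart from a distractor carrier at its far right edge. I'll overlay the estimates on a zoomed crop.

```bash
python3 - <<'E'
from h import *
from scipy.spatial.transform import Rotation as R
s=r.observe();print(R.from_rotvec(s["orientation"]).as_matrix().round(3).tolist())
c=cam("top");im=cv2.imread("pics/top0.png")
print("bar",world(c,[[301,265.5],[368,261]],.084).round(4).tolist())
print("cabtopfront",world(c,[[277,235],[383,226]],.1).round(4).tolist())
def boxp(x,y,yaw,lx,ly,z):
    a=np.radians(yaw);M=np.array([[np.cos(a),-np.sin(a)],[np.sin(a),np.cos(a)]])
    return np.c_[np.array([[1,1],[1,-1],[-1,-1],[-1,1]])*[lx/2,ly/2]@M.T+[x,y],[z]*4]
S=5;x0,y0=275,215
big=cv2.resize(im[y0:y0+120,x0:x0+160],None,fx=S,fy=S,interpolation=cv2.INTER_CUBIC)
def dr(B,col):
    p=((proj(c,B)-[x0,y0]+.5)*S).astype(np.int32);cv2.polylines(big,[p],True,col,1)
b=world(c,[[301,265.5],[368,261]],.084);m=b.mean(0);v=b[0]-b[1];yaw=np.degrees(np.arctan2(-v[0],v[1]));print(m,yaw,np.linalg.norm(v))
dr(boxp(m[0],m[1],yaw,.012,.142,.084),(0,0,255))
dr(boxp(.531,.008,-3.7,.09,.14,.036),(0,255,0));dr(boxp(.531,.008,-3.7,.09,.14,.0),(255,0,0))
cv2.imwrite("pics/crop1.png",big)
E
```

```text
[[0.946, 0.325, 0.0], [0.325, -0.946, -0.0], [-0.0, 0.0, -1.0]]
bar [[0.6196, 0.0721, 0.084], [0.6258, -0.0643, 0.084]]
cabtopfront [[0.6812, 0.1188, 0.1], [0.6947, -0.0956, 0.1]]
[0.62272497 0.00392956 0.084     ] 2.601340231192654 0.1365800369713951
```

View pics/crop1.png

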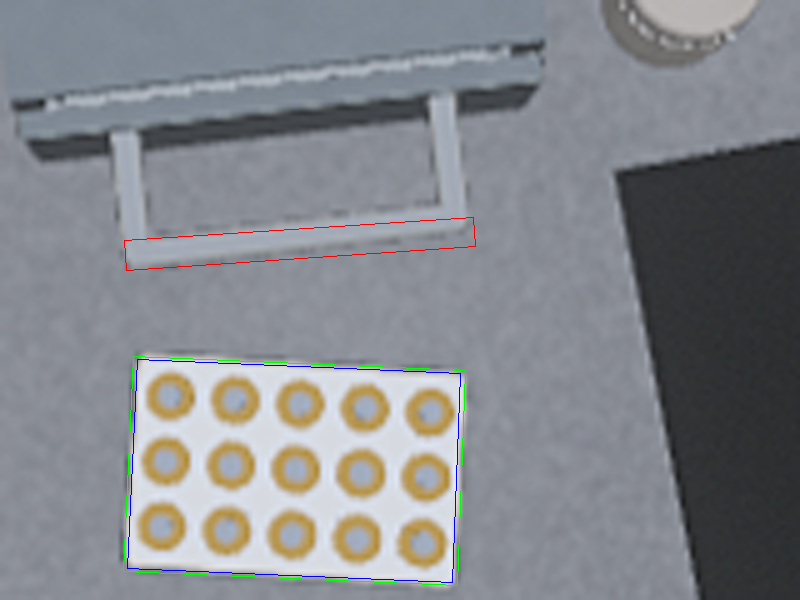

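carry_out:
  offset:
    - [54.6,-65.6,0]
    - [54.6,-65.6,0]
    - [54.6,-65.6,0]
    - [54.6,-65.6,0]
    - [54.6,-65.6,0]
    - [54.6,-65.6,0]
    - [54.6,-65.6,0]
    - [54.6,-65.6,0]
    - [54.6,-65.6,0]
    - [54.6,-65.6,0]
  yaw: [-67.3,-67.3,-67.3,-67.3,-67.3,-67.3,-67.3,-67.3,-67.3,-67.3]
  gripper: [-0.06,-0.06,-0.06,-0.06,-0.06,-0.06,-0.06,-0.06,-0.06,-0.06]

```text
time_s: 1.85
position: [0.4137, -0.2168, 0.2317]
orientation: [2.293, 2.146, 0.001]
force: [1.2, -0.3, 0.2]
gripper_width: 0.0404
gripper_force: 0.0
```

carry_out:
  offset:
    - [33.5,10.2,0]
    - [33.5,10.2,0]
    - [33.5,10.2,0]
    - [33.5,10.2,0]
    - [33.5,10.2,0]
    - [33.5,10.2,0]
    - [33.5,10.2,0]
    - [33.5,10.2,4]
    - [33.5,10.2,10]
    - [33.5,10.2,10]
  yaw: [0,0,0,0,0,0,0,0,0,0]
  gripper: [-0.06,-0.06,-0.06,-0.06,-0.06,-0.06,-0.06,-0.06,-0.06,-0.06]

```text
time_s: 2.85
position: [0.5334, 0.1084, 0.1272]
orientation: [-2.289, -2.146, 0.013]
force: [-1.0, -0.9, 0.5]
gripper_width: 0.0402
gripper_force: 0.0
```

```bash
python3 - <<'E'
from h import *
print(r.observe()["position"],r.observe()["joint_pos"])
a=cam("top")["image"][180:400,160:460];cv2.imwrite("pics/a1.png",cv2.resize(a,None,fx=2.6,fy=2.6))
E
```

```text
[0.53344047 0.1084166  0.12720362] [-0.01483484  0.54115294 -0.36487281  2.07797436  0.33722643  0.58773865
 -0.68116361]
```

View pics/a1.png

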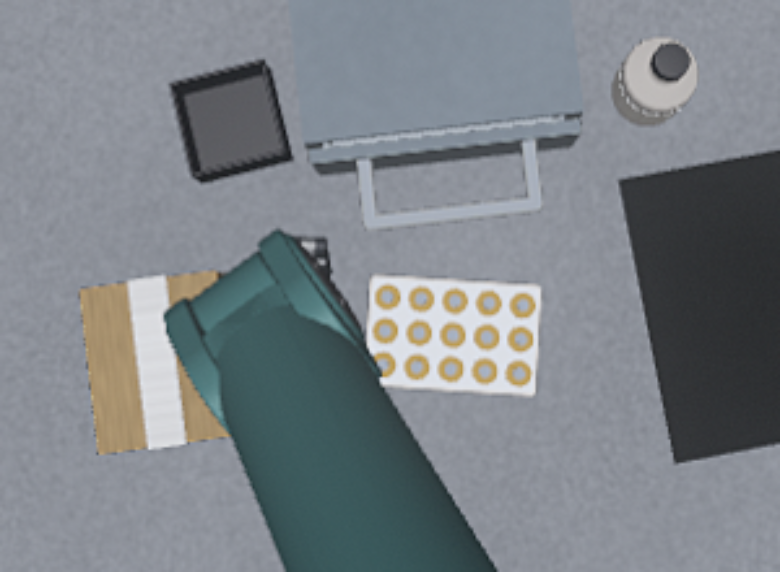

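The gripper hangs just left of the carrier's left end (crop (340,330)), with the carton clear on the other side. Lowering.

carry_out:
  offset:
    - [0.2,0.2,4]
    - [0.2,0.2,8]
    - [0.2,0.2,10.5]
    - [0.2,0.2,11.3]
    - [0.2,0.2,11.3]
  yaw: [0,0,0,0,0]
  gripper: [-0.06,-0.06,-0.06,-0.06,-0.06]

```text
time_s: 3.4
position: [0.5397, 0.111, 0.0189]
orientation: [2.293, 2.147, 0.001]
force: [0.2, 0.3, 0.2]
gripper_width: 0.0401
gripper_force: 0.0
```

carry_out:
  offset:
    - [-1,0,0.6]
    - [-2,0,0.6]
    - [-3,0,0.6]
    - [-4.2,0.1,0.6]
    - [-5.5,0.2,0.6]
    - [-6.8,0.3,0.6]
    - [-8.1,0.4,0.6]
    - [-9.4,0.5,0.6]
    - [-10.7,0.6,0.6]
    - [-11.5,0.7,0.6]
  yaw: [0,0,0,0,-0.5,-1,-1.5,-2,-2.5,-3]
  gripper: [-0.06,-0.06,-0.06,-0.06,-0.06,-0.06,-0.06,-0.06,-0.06,-0.06]

```text
time_s: 4.4
position: [0.5378, -0.0063, 0.0121]
orientation: [-2.237, -2.206, 0.003]
force: [-0.6, 4.4, 2.5]
gripper_width: 0.0401
gripper_force: 2.1
```

```bash
python3 - <<'E'
from h import *
c=cam("top");a=c["image"][180:400,260:560];cv2.imwrite("pics/a2.png",cv2.resize(a,None,fx=2.6,fy=2.6))
o=r.outline_of("carrier","top")[0];ys,xs=np.where(o["pixels"])
q=cv2.boxPoints(cv2.minAreaRect(np.c_[xs,ys].astype(np.float32)));print(o["confidence"],world(c,q,.036).round(3).tolist())
E
```

```text
Traceback (most recent call last):
IndexError: list index out of range
```

View pics/a2.png

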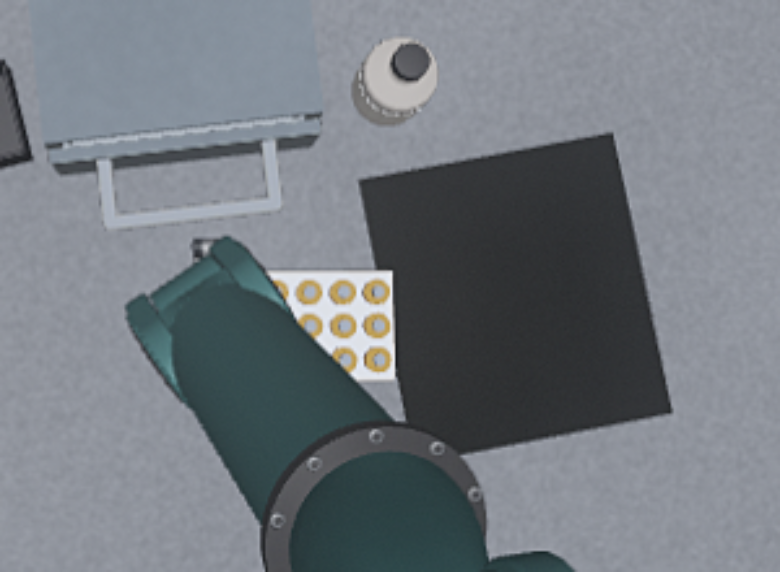

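The carrier is flush with the fingers, its right edge at the mat's left edge (crop (393,325)). I'll keep going.

carry_out:
  offset:
    - [-1.3,0.1,0]
    - [-2.6,0.2,0]
    - [-3.9,0.3,0]
    - [-5.2,0.4,0]
    - [-6.5,0.5,0]
    - [-7.8,0.6,0]
    - [-9.1,0.7,0]
    - [-10.4,0.8,0]
    - [-11.6,0.9,0]
    - [-12.5,1.0,0]
  yaw: [-0.4,-0.8,-1.3,-1.8,-2.3,-2.8,-3.3,-3.8,-4.3,-4.8]
  gripper: [-0.06,-0.06,-0.06,-0.06,-0.06,-0.06,-0.06,-0.06,-0.06,-0.06]

```text
time_s: 5.5
position: [0.5467, -0.1307, 0.0123]
orientation: [2.142, 2.298, -0.001]
force: [-0.8, 1.5, -1.1]
gripper_width: 0.0398
gripper_force: 0.8
```

```bash
python3 - <<'E'
from h import *
c=cam("top");a=c["image"][180:400,260:560];cv2.imwrite("pics/a3.png",cv2.resize(a,None,fx=2.6,fy=2.6))
E
```

```text
(no output)
```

View pics/a3.png

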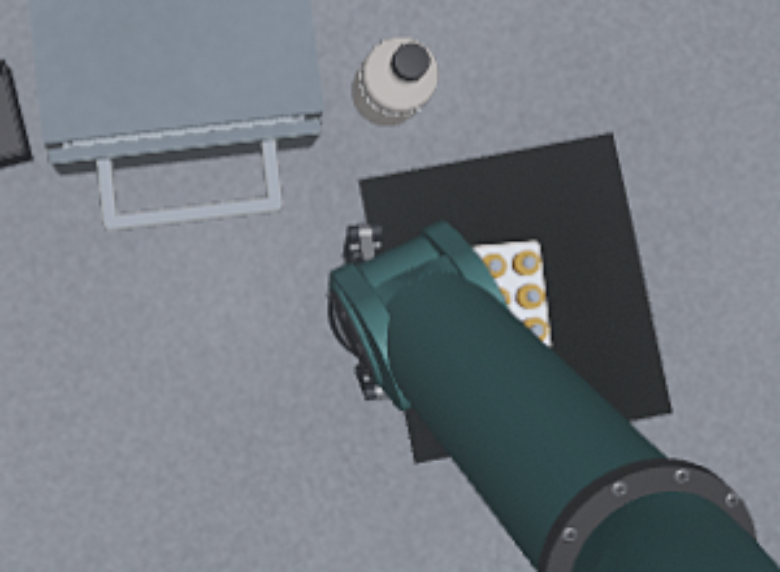

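Nearly there: the carrier's right edge is at crop (545,295), about 85 mm short of the mat's right edge. I'll push 4.5 cm more, back off, then rise.

carry_out:
  offset:
    - [-1.2,0,0]
    - [-2.4,0,0]
    - [-3.5,0,0]
    - [-4.2,0,0]
    - [-4.5,0,0]
    - [-4.5,0,0]
    - [-2.5,0,0]
    - [-1.5,0,-2]
    - [-1.5,0,-6]
    - [-1.5,0,-10]
  yaw: [0,0,0,0,0,0,0,0,0,0]
  gripper: [-0.06,-0.06,-0.06,-0.06,-0.06,-0.06,-0.06,-0.06,-0.06,-0.06]

```text
time_s: 6.55
position: [0.5469, -0.1437, 0.1127]
orientation: [-2.138, -2.299, 0.003]
force: [0.4, -1.0, 1.0]
gripper_width: 0.0403
gripper_force: 0.0
```

carry_out:
  offset:
    - [0,0,-3]
    - [2,0,-6]
    - [6,3.8,-6]
    - [10,6.5,-6]
    - [14.2,8.8,-6]
    - [14.2,8.8,-6]
    - [14.2,8.8,-6]
  yaw: [0,0,0,0,0,0,0]
  gripper: [-0.06,-0.06,-0.06,-0.06,-0.06,-0.06,-0.06]

```text
time_s: 7.25
position: [0.6257, 0.0058, 0.1723]
orientation: [-2.137, -2.303, 0.0]
force: [0.5, -1.6, 0.2]
gripper_width: 0.0403
gripper_force: 0.0
```

```bash
python3 - <<'E'
from h import *
c=cam("top");a=c["image"][180:400,260:560];cv2.imwrite("pics/a4.png",cv2.resize(a,None,fx=2.6,fy=2.6))
for o in r.outline_of("carrier","top"):
    ys,xs=np.where(o["pixels"]);q=cv2.boxPoints(cv2.minAreaRect(np.c_[xs,ys].astype(np.float32)));print(o["confidence"],world(c,q,.036).round(3).tolist())
p=r.observe()["position"]
print(p,proj(c,[p]))
E
```

```text
0.98 [[0.596, -0.177, 0.036], [0.606, -0.321, 0.036], [0.515, -0.326, 0.036], [0.506, -0.183, 0.036]]
[0.62474796 0.0019668  0.17175114] [[335.72869086 258.49047341]]
```

View pics/a4.png

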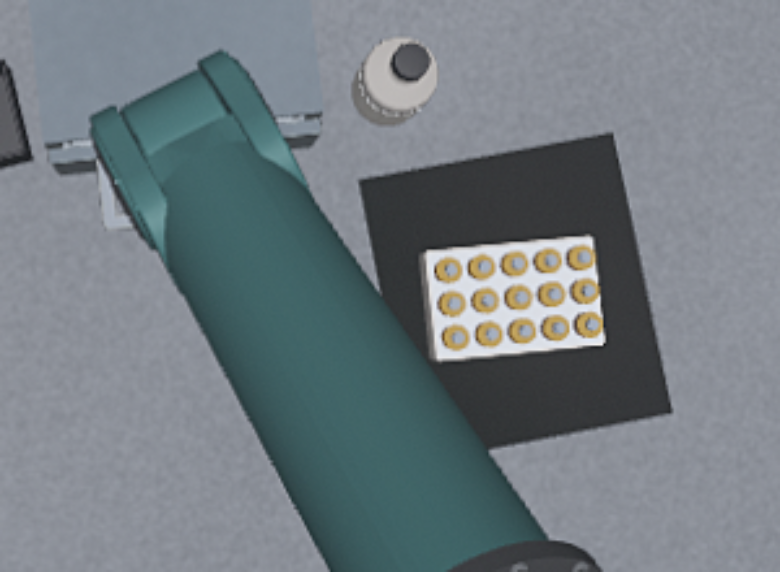

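The carrier lies wholly on the mat (crop x 425–605, mat edges about 385–640). Now down over the bar and grip it.

carry_out:
  offset:
    - [0,0,3]
    - [0,0,6]
    - [0,0,8.5]
    - [0,0,10.2]
    - [0,0,10.8]
    - [0,0,10.8]
  yaw: [0,0,0,0,0,0]
  gripper: [-0.06,-0.06,-0.06,-0.06,-0.06,-0.06]

```text
time_s: 7.95
position: [0.6251, 0.0027, 0.0637]
orientation: [-2.142, -2.297, 0.002]
force: [0.2, 0.3, -0.4]
gripper_width: 0.0402
gripper_force: 0.0
```

carry_out:
  offset:
    - [0,0,0]
    - [0,0,0]
    - [0,0,0]
    - [0,0,0]
    - [0,0,0]
  yaw: [0,0,0,0,0]
  gripper: [-1,-1,-1,-1,-1]
  grip_force: 25

```text
time_s: 8.45
position: [0.6266, 0.0038, 0.0656]
orientation: [2.14, 2.298, 0.002]
force: [-0.7, -0.5, 6.5]
gripper_width: 0.0112
gripper_force: 24.7
```

carry_out:
  offset:
    - [0,-0.6,0]
    - [0,-1.8,0]
    - [0,-3.2,0]
    - [0,-4.6,0]
    - [0,-6,0]
    - [0,-7.4,0]
    - [0,-8.8,0]
    - [0,-10.2,0]
    - [0,-11.4,0]
    - [0,-12,0]
  yaw: [0,0,0,0,0,0,0,0,0,0]
  gripper: [-1,-1,-1,-1,-1,-1,-1,-1,-1,-1]

```text
time_s: 9.45
position: [0.5057, -0.0073, 0.0655]
orientation: [2.141, 2.295, -0.003]
force: [2.8, -5.7, 8.1]
gripper_width: 0.0112
gripper_force: 25.4
```

carry_out:
  offset:
    - [0,-0.4,0]
    - [0,-0.8,0]
    - [0,-1.1,0]
    - [0,-1.3,0]
    - [0,-1.3,0]
  yaw: [0,0,0,0,0]
  gripper: [-1,-1,-1,-1,-1]

```text
time_s: 9.95
position: [0.4932, -0.0084, 0.0655]
orientation: [2.141, 2.294, -0.003]
force: [1.9, -5.9, 11.7]
gripper_width: 0.0108
gripper_force: 25.6
```

carry_out:
  offset:
    - [0,-0.2,0]
    - [0,-0.4,0]
    - [0,-0.6,0]
    - [0,-0.7,0]
    - [0,-0.7,0]
  yaw: [0,0,0,0,0]
  gripper: [-1,-1,-1,-1,-1]

```text
time_s: 10.45
position: [0.4909, -0.0086, 0.0656]
orientation: [2.139, 2.291, 0.008]
force: [8.6, -7.3, 2.5]
gripper_width: 0.0106
gripper_force: 25.0
```

carry_out:
  offset:
    - [0,-0.2,0]
    - [0,-0.4,0]
    - [0,-0.5,0]
    - [0,-0.5,0]
  yaw: [0,0,0,0]
  gripper: [-1,-1,-1,-1]

```text
time_s: 10.85
position: [0.491, -0.0085, 0.0656]
orientation: [2.137, 2.287, 0.02]
force: [16.9, -7.1, -7.3]
gripper_width: 0.0112
gripper_force: 24.5
```

At its stop: no movement as the force climbs. Release and rise.

carry_out:
  offset:
    - [0,0.4,0]
    - [0,0.7,0]
    - [0,0.7,0]
    - [0,0.7,0]
    - [0,0.7,0]
    - [0,0.7,0]
    - [0,0.7,-2]
    - [0,0.7,-6]
    - [0,0.7,-10]
    - [0,0.7,-14]
  yaw: [0,0,0,0,0,0,0,0,0,0]
  gripper: [-1,-1,-0.06,-0.06,-0.06,-0.06,-0.06,-0.06,-0.06,-0.06]

```text
time_s: 11.85
position: [0.4867, -0.0057, 0.2052]
orientation: [-2.139, -2.298, 0.002]
force: [0.6, -0.2, -0.9]
gripper_width: 0.04
gripper_force: 0.0
```

carry_out:
  offset:
    - [-4,0,-3]
    - [-8,0,-4]
    - [-13,0,-4]
    - [-18,0,-4]
    - [-23,0,-4]
    - [-28,0,-4]
    - [-33,0,-4]
    - [-38,0,-4]
    - [-38,0,-4]
    - [-38,0,-4]
  yaw: [0,0,0,0,0,0,0,0,0,0]
  gripper: [-0.06,-0.06,-0.06,-0.06,-0.06,-0.06,-0.06,-0.06,-0.06,-0.06]

```text
time_s: 12.85
position: [0.5137, -0.3862, 0.2431]
orientation: [-2.144, -2.294, -0.0]
force: [0.2, 1.8, -0.2]
gripper_width: 0.0403
gripper_force: 0.0
```

```bash
python3 - <<'E'
from h import *
c=cam("top");a=c["image"][120:400,180:560];cv2.imwrite("pics/a5.png",cv2.resize(a,None,fx=2.1,fy=2.1))
for t,z in(("carton",.08),("bottle",.15),("bin",.055),("carrier",.036)):
  for o in r.outline_of(t,"top")[:1]:
    ys,xs=np.where(o["pixels"]);q=cv2.boxPoints(cv2.minAreaRect(np.c_[xs,ys].astype(np.float32)));print(t,world(c,q,z)[:,:2].round(3).tolist())
print(r.observe()["position"],r.observe()["force"])
E
```

```text
carton [[0.575, 0.302], [0.588, 0.183], [0.458, 0.167], [0.444, 0.285]]
bottle [[0.713, -0.102], [0.761, -0.152], [0.719, -0.191], [0.671, -0.141]]
bin [[0.74, 0.237], [0.759, 0.151], [0.672, 0.13], [0.653, 0.215]]
carrier [[0.597, -0.177], [0.608, -0.322], [0.515, -0.327], [0.505, -0.182]]
[ 0.51516781 -0.38284903  0.24436875] [ 0.35128307  0.57376635 -0.47643013]
```

View pics/a5.png

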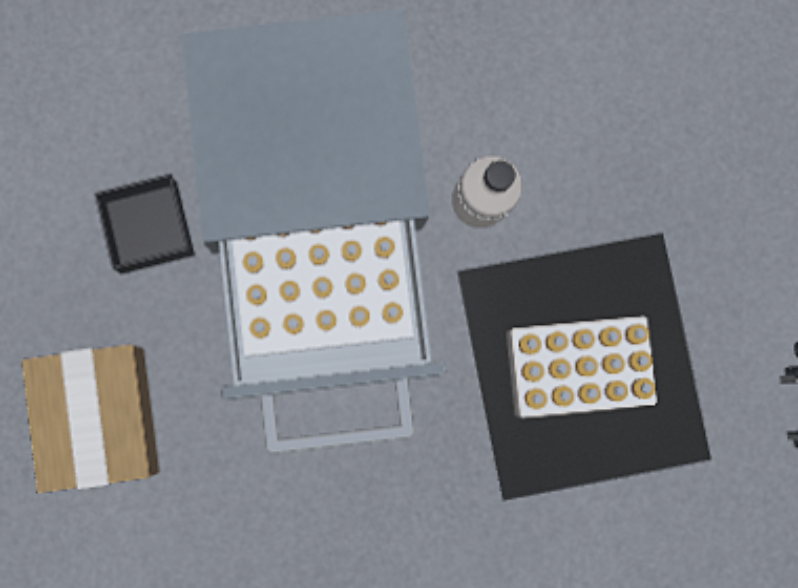

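The picture shows the drawer out, with the handle at crop (340,440). The carrier is amid the mat at (583,367), and the carton, bottle and bin are where they began. I'll check the drawer's extension, then hand in.

```bash
python3 - <<'E'
from h import *
c=cam("top");w=world(c,[[309.5,331.5],[374.5,325]],.084);print(w,w.mean(0))
x=w.mean(0)[0]
if x<.496: print(r.close_job())
E
```

```text
[[ 0.4861971   0.05727295  0.084     ]
 [ 0.49642367 -0.07371024  0.084     ]] [ 0.49131039 -0.00821865  0.084     ]
the job is handed in; nothing more can be done
None
```

The job is handed in after about 13 s of robot time. The carrier lies wholly on the mat, the drawer is pulled out to its stop and left there, and the carton, bottle and bin measured within about 3 mm of where they started.

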